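Unbolt the booth window and push it up to the pointer

TASK

Open the window of the small grey work booth to its working height, only pushing with the fingertips and gripping nothing: first push the tab of the bolt on the booth's right side outwards (away from the window) until the bolt is fully drawn, then push the window up from beneath its lip until the lip is level with the tip of the brass pointer on the left side, and leave it standing there with the bolt still drawn. Do not shift the pointer or disturb the things lying round the booth.

Things in the scene. Friction and masses are not known exactly. Their poses are not given: they have to be found in the camera images.
- booth: grey sheet-metal booth fixed on the bench, 290 deep x 330 wide x 285 high; origin at the centre of its underside, x to its back, y to its left (seen from the robot), z up. Its front is a 45 degree slope from an upright sill (145 in front of the origin, 45 up), 340 long, rising to the back. A counterweight runs in rods outside the right side, at the back (leave alone).
- sash (a joint): the sliding window (clear pane in an aluminium frame, 226 wide x 145 along the slope), m up the slope: 0 closed, 0.14 highest. It is balanced by a counterweight, moves with about 4 N and stays wherever it is left. While the bolt is in, it is blocked after 4 mm.
- lip_center (a point): middle of the window's lip (moves with the window), an aluminium strip along its lower edge, 212 wide, 8 thick along the slope, 26 deep, standing square out of the slope. From this point: underside 4 mm down the slope, outer edge 13 mm out, window frame 12 mm in, sill surface 23 mm in. Window closed: 40 mm of clear sill below the lip. Axes: x up the slope, y to the booth's left, z square out of the face.
- lip_under: lower 5 mm of the lip's thickness, the side to push on (part of the window); origin at the middle of the window's lower edge
- lip_top: upper 3 mm of the lip (part of the window), its outer edge 4 mm farther in than the lower part's; same origin
- bolt (a joint): steel slide bolt on the right side frame, m to the booth's right: 0 in (its nose lies 16 mm over the right end of the lip), 0.026 fully drawn (end stop); it clears the lip from 0.017. Moves with about 3 N and stays where left.
- tab_center (a point): centre of the bolt's flat steel tab (moves with the bolt): 30 along the slope, 6 thick left to right, 44 tall out of the face. Push its left face, 3 mm left of this point, to the right. To its left, keeper and nose reach to 15 mm below this point, the window frame 27 mm below. Lip when closed and bolted: end 21 mm left, top 21 mm down the slope. Axes: x up the slope, y to the booth's left, z square out of the face.
- tab_inner: left half (3 mm) of the tab's thickness, the side to push on (part of the bolt); origin on the bolt's line
- tab_outer: right half (3 mm) of the tab's thickness (part of the bolt); same origin
- pointer_tip (a point): inner tip of the small brass pointer (42 long, 18 wide) clamped on the left side frame, set differently each time, 60 to 120 mm up the slope from the closed lip; the tip is 4 mm left of the lip's left end as that passes. The lip is level with it when lip_center has x = 0 in this point's frame. Axes: x up the slope, y to the booth's left, z square out of the face.
- pliers: pliers with yellow and black handles, 142x57x11, lying on the bench in front of the booth; a bystander, loose, to be left alone; origin at the centre of its underside
- bit_tube: orange and black bit tube, 33x78x33, lying on the bench in front of the booth; a bystander, loose, to be left alone; origin at the centre of its underside
- case_small_1: flat clear parts case, 59x76x18, on the bench in front of the booth; a bystander, loose, to be left alone; origin at the centre of its underside
- marker_1: short thick pen, 16x60x16, lying on the bench left of the booth's front; a bystander, loose, to be left alone; origin at the centre of its underside
- latch_plate: small brass latch plate, 22x42x10, on the bench left of the booth's front; a bystander, loose, to be left alone; origin at the centre of its underside
- white_mug: white open mug without a handle, 77x77x106, standing on the bench left of the booth; a bystander, loose, to be left alone; origin at the centre of its underside

How it is judged:
By the outcome, as a careful person would: the job done as asked, in the order asked, and still so for the second after the job is handed in, with the robot touching nothing.
It also fails if it takes over 51 s, if anything falls off the work surface, if the arm or the gripper's body presses on something with over 40 N, if the wrist force passes 120 N, or if a joint passes its speed limit or range.

ROBOT

A 6-joint arm with a two-finger parallel gripper is mounted at the origin on a cart in front of the work surface, level with it; the furniture and walls round the work are solid. World frame = base frame: x ahead of the robot, y to its left, z up, the work surface at z = 0. Lengths are in mm, angles in degrees, forces in N, time in s.
With the tool pointing down it reaches from about 350 to 850 mm from the base axis. Payload 8.1 kg.
Tool frame: the origin (TCP) lies at the very end of the fingers, on their centre line; the grasp point (between the pads) lies 19 mm behind it; z points along the fingers, y is the line along which they close (so a half turn about z gives the same grasp; the last joint's range is limited). The gripper opens to 85 mm and grips with 20 to 120 N. Pads are 22 mm wide; open, the fingers measure 114 mm over their backs; the gripper's body (76 mm by 85 mm) begins 54 mm behind the grasp point. The pads swing forward as they close: fully open they stand 13 mm farther back than shut.
Start: joints at [64.034, 7.471, 85.268, -0, 87.261, -4.893], TCP at [215.717, 559.885, 231.292] pointing down, gripper open.
Joint ranges: [-169.43, 169.43], [-51.17, 129.36], [1.28, 143.12], [-76.62, 256.62], [0, 156.53], [-152.29, 152.29]. Speed limits (degrees/s): [136.94, 136.94, 159.86, 180, 180, 180].

INTERFACE

Orientations are given as [roll, pitch, yaw] about the fixed x, y, z axes, in that order (R = Rz(yaw) Ry(pitch) Rx(roll)).
In Python, from bench import sense, eyes, job, models gives the robot as it stands. The module is installed in compiled form; this text tells all that it offers.
- The arm moves only by the tool apply_moves, never from a script. Its argument "rows" is a list of rows, each a list of 6 numbers: the shift along the tool's x, y, z in mm, then the turn, a rotation vector about the tool's x, y, z in rad. In form: [[dx, dy, dz, rx, ry, rz], ...]. A call has exactly 5 rows; each row shifts and turns the commanded pose from where the row before left it, along the tool's axes as they then stand; what a row does not reach is not made up. A row lasts 1/8 s, in which the tool goes at most 62.5 mm and 10.7 degrees, less where a joint would pass 70% of its speed; a pose out of reach is approached as far as the arm can. A call is refused whole if a number of a shift passes 62.5 or a number of a turn 0.188, either way. A call with a gripper value outside its range is refused whole. "fingers" is the finger opening in mm, from 0 to 85.4, set as the call begins (left out, the last holds). The fingers move at their own pace and stop on an object; "grip_force" is the grip in N (left out, the last holds). Time passes only in rows, so rows that do not move let the fingers close, or fill a call up. It gives the time, the measured TCP pose, the force, the opening and the grip force at its end, in the units of the state.
- sense(): the state, without advancing time (a new reading comes with each control period).
- eyes.snapshot(name): name is "scene" or "side" or "wrist"; returns (picture, depth): 384x512x3 uint8, red, green, blue; 384x512 float32, mm along the optical axis (not along the pixel's ray), 0 where there is no reading.
- eyes.get_calibration(name): a dict with "intrinsics" (3x3 intrinsics, pixels), "R" (3x3) and "t" (3): a world point X has camera coordinates R X + t; the wrist camera has in their place "mount" (4x4, takes a point from camera to tool coordinates, whose origin is the TCP and whose axes are the flange's). Camera axes: x right, y down, z forward; pixel columns grow to the right and rows downward; lengths in mm; the calibration is good to about 2 mm. A picture is of the moment at which its call begins: read the wrist's pose just before it. get_calibration takes no time and is no camera call.
- job.hand_in(): hands the job in; it is judged then, once.
Trained networks look in the newest picture that a camera, given by its name, has taken for a name from the list of things; names that differ only in an ending like _2 or _b are one class to them, and where a whole thing is asked for, a point or a joint stands for the part that bears it (a point fixed in the world has none). Each returns a list of dicts, best first, with "confidence" (0 to 1); they miss things now and then, are a little off and sometimes report something else, mostly with a low value. They report only what shows in the picture. A call takes as long as a camera call.
- models.boxes_of(name, camera): "xyz" ([x, y, z] in mm, in world coordinates, good to about 4 mm: the middle of the surface that is visible of it).
- models.cut_out(name, camera): "pixels" (384x512 bool, what is visible of it).
- models.place_of(name, camera): "xyz" ([x, y, z] in mm, in world coordinates, good to about 4 mm: a listed point, or the origin of a listed thing).
The state is a dict: "time": time; "joint_pos": joint angles; "qd": joint speeds; "joint_efforts": joint torques, N m; "tool_pos": TCP position; "tcp_rot": TCP orientation; "ft_force": force on the tool from outside, world axes, zero at the start; "wrist_torque": the same for the moment, N m; "finger_gap": finger opening in mm; "grip_force": force on a finger pad.
Only numpy, scipy, OpenCV 4.12 (cv2) and the standard library are available. Lean on these libraries where they do the work, as an engineer would, in place of code of your own. Each camera call takes 0.05 s, during which the arm holds its last target. There are 200 camera calls.

## Working session

There is one attempt and no reset: what is moved stays moved. The work goes in short steps, Python scripts to look and compute and a tool call to move; the robot and the scene stay as the last step left them, time stands still between calls to the robot, and variables do not carry over. Pictures are saved under pics/ and viewed, at most 10 in all, crops included, and the job is handed in when it is done.

Besides the shell and the picture viewer there is one more tool, called after "Emit:" as name(argument=value, ...) on one line, values as JSON. apply_moves: Moves the arm, as the interface text tells. Its arguments: {"type":"object","properties":{"rows":{"type":"array"},"fingers":{"type":"number"},"grip_force":{"type":"number"}},"required":["rows"]}

```bash
mkdir -p pics
cat > h.py <<'E'
import numpy as np, cv2
from bench import sense, eyes, job, models
from scipy.spatial.transform import Rotation as Ro
E
python3 - <<'E'
from h import *
s=sense(); print({k:np.round(v,2) for k,v in s.items()})
for c in ("scene","side"):
    p,d=eyes.snapshot(c); cv2.imwrite(f"pics/{c}.png",p[:,:,::-1])
    k=eyes.get_calibration(c); print(c,np.round(-k["R"].T@k["t"]),np.round(k["R"],2).tolist())
    np.savez(f"{c}.npz",p=p,d=d)
    for n in ("booth","lip_center","tab_center","pointer_tip","sash","bolt"):
        try: print(n,[(np.round(r["xyz"],1).tolist(),round(r["confidence"],2)) for r in models.place_of(n,c)[:2]])
        except Exception as e: print(n,e)
E
```

```text
{'time': np.float64(0.0), 'joint_pos': array([64.03,  7.51, 85.33, -0.  , 87.26, -4.89]), 'qd': array([-0.04, -0.07, -0.09, -0.06, -0.06, -0.05]), 'joint_efforts': array([ 0.000e+00, -5.694e+01, -5.006e+01, -0.000e+00,  2.000e-02,
        0.000e+00]), 'tool_pos': array([215.48, 559.38, 230.24]), 'tcp_rot': array([-1.7989e+02, -1.0000e-02,  1.5893e+02]), 'ft_force': array([0.03, 0.52, 0.1 ]), 'wrist_torque': array([ 0.01, -0.04, -0.01]), 'grip_force': np.float64(0.0), 'finger_gap': np.float64(85.21)}
scene [-193.  712.  514.] [[-0.49, -0.87, -0.02], [-0.42, 0.26, -0.87], [0.76, -0.42, -0.5]]
booth [([593.3, 324.3, 2.2], 0.72)]
lip_center [([465.3, 305.0, 89.4], 0.62)]
tab_center [([497.1, 179.7, 118.9], 0.54)]
pointer_tip [([497.7, 428.3, 130.1], 0.59)]
sash it knows: bit_tube, booth, case_small, latch_plate, lip_center, lip_top, lip_under, marker, pliers, pointer_tip, tab_center, tab_inner, tab_outer, white_mug
bolt it knows: bit_tube, booth, case_small, latch_plate, lip_center, lip_top, lip_under, marker, pliers, pointer_tip, tab_center, tab_inner, tab_outer, white_mug
side [ 458. -427.  454.] [[1.0, 0.01, 0.01], [0.01, -0.41, -0.91], [-0.0, 0.91, -0.41]]
booth [([465.5, 310.0, 88.3], 0.7)]
lip_center [([465.9, 310.4, 90.6], 0.8)]
tab_center [([464.6, 310.2, 88.8], 0.69), ([496.6, 181.9, 117.5], 0.62)]
pointer_tip [([338.2, 385.4, -1.0], 0.65), ([498.0, 422.8, 131.7], 0.42)]
sash it knows: bit_tube, booth, case_small, latch_plate, lip_center, lip_top, lip_under, marker, pliers, pointer_tip, tab_center, tab_inner, tab_outer, white_mug
bolt it knows: bit_tube, booth, case_small, latch_plate, lip_center, lip_top, lip_under, marker, pliers, pointer_tip, tab_center, tab_inner, tab_outer, white_mug
```

View pics/scene.png

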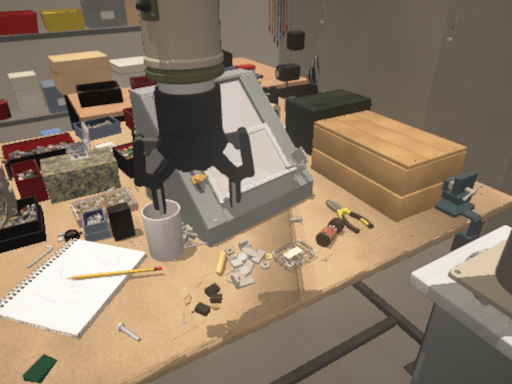

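View pics/side.png

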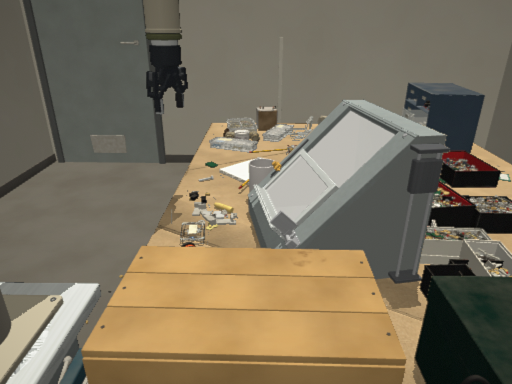

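The scene view shows the pointer at about (199,179), the tab at about (300,157), and the mug at (163,230). The side view shows the tab at about (290,238), with a wooden crate standing right of the booth. Next I'll fit the booth's yaw from depth and check the obstacles.

```bash
cat >> h.py <<'E'
def cloud(c,d,pose=None):
    k=eyes.get_calibration(c); K=k["intrinsics"]; v,u=np.indices(d.shape)
    P=np.stack([(u-K[0,2])/K[0,0]*d,(v-K[1,2])/K[1,1]*d,d],-1)
    if pose is None: return (P-k["t"])@k["R"]
    M=k["mount"]; R=Ro.from_euler("xyz",pose["tcp_rot"],degrees=True).as_matrix()
    return (P@M[:3,:3].T+M[:3,3])@R.T+pose["tool_pos"]
E
python3 - <<'E'
from h import *
print(np.round(eyes.get_calibration("wrist")["mount"],2).tolist(), eyes.get_calibration("wrist")["intrinsics"].tolist())
for c in("scene","side"):
    d=np.load(c+".npz")["d"]; X=cloud(c,d).astype(float)
    gx=np.gradient(X,axis=1);gy=np.gradient(X,axis=0);n=np.cross(gx,gy);n/=np.linalg.norm(n,axis=-1,keepdims=True)+1e-9
    n*=-np.sign((n*(X-(-eyes.get_calibration(c)["R"].T@eyes.get_calibration(c)["t"]))).sum(-1,keepdims=True))
    m=(d>0)&(X[...,0]>400)&(X[...,0]<800)&(X[...,1]>120)&(X[...,1]<520)&(X[...,2]>50)&(X[...,2]<290)&(abs(n[...,2]-.707)<.1)
    N=n[m]; print(c,m.sum(),"yaw",np.degrees(np.median(np.arctan2(-N[:,1],-N[:,0]))),np.median(N,axis=0))
    # offsets along median normal
    h=np.histogram(X[m]@np.median(N,axis=0),bins=30); print([(int(a),int(b)) for a,b in zip(h[0],h[1])])
    m2=(d>0)&(abs(n[...,2])>.95)&(X[...,2]>60)&(X[...,1]<150)&(X[...,0]>250)&(X[...,0]<800)&(X[...,1]>-400)
    Q=X[m2]; print("crate top",np.percentile(Q,[2,50,98],axis=0).round().tolist())
for c in("scene","side"):
    k=eyes.get_calibration(c)
    for n in("lip_under","tab_inner","tab_outer","pointer_tip","white_mug","case_small_1","pliers","bit_tube"):
      print(c,n,[(np.round(r["xyz"],1).tolist(),round(r["confidence"],2)) for r in models.boxes_of(n,c)[:2]])
p=np.load("scene.npz")["p"][110:250,130:330]; q=np.load("side.npz")["p"][100:260,230:430]
im=np.vstack([cv2.resize(p,(600,300),interpolation=3)[:, :],cv2.resize(q[40:],(600,300),interpolation=3)]); cv2.imwrite("pics/crop.png",im[:,:,::-1])
E
```

```text
[[0.0, -0.97, -0.26, 65.05], [1.0, -0.0, 0.0, -0.32], [-0.0, -0.26, 0.97, -143.34], [0.0, 0.0, 0.0, 1.0]] [[307.91309627984486, 0.0, 254.20983416931514], [0.0, 307.91309627984486, 188.9954802447901], [0.0, 0.0, 1.0]]
scene 2597 yaw 12.335312930043042 [-0.61244677 -0.14692662  0.71354504]
[(1, -402), (1, -396), (0, -390), (1, -384), (1, -378), (1, -372), (0, -366), (1, -360), (1, -354), (2, -348), (0, -342), (3, -336), (1, -330), (0, -324), (3, -317), (3, -311), (5, -305), (6, -299), (145, -293), (479, -287), (580, -281), (772, -275), (353, -269), (181, -263), (30, -257), (14, -251), (0, -245), (1, -239), (3, -233), (9, -227)]
crate top [[282.0, -222.0, 118.0], [453.0, -51.0, 151.0], [787.0, 50.0, 152.0]]
side 5274 yaw 9.386370493941081 [-0.66709433 -0.10929741  0.71028365]
[(1, -523), (1, -513), (0, -504), (1, -495), (12, -486), (1, -476), (2, -467), (6, -458), (3, -448), (9, -439), (10, -430), (12, -420), (14, -411), (8, -402), (11, -392), (14, -383), (16, -374), (18, -364), (43, -355), (32, -346), (44, -336), (45, -327), (44, -318), (1807, -308), (2548, -299), (458, -290), (68, -281), (17, -271), (5, -262), (24, -253)]
crate top [[284.0, -146.0, 146.0], [465.0, -62.0, 149.0], [746.0, 42.0, 150.0]]
scene lip_under [([457.9, 304.8, 98.2], 0.52), ([512.1, 282.3, 113.5], 0.16)]
scene tab_inner [([494.0, 178.9, 121.3], 0.71), ([322.8, 376.3, 4.5], 0.66)]
scene tab_outer [([496.7, 176.4, 117.6], 0.42)]
scene pointer_tip [([485.8, 455.5, 130.7], 0.4)]
scene white_mug [([431.4, 554.4, 71.8], 0.63)]
scene case_small_1 [([293.0, 333.9, 18.0], 0.91)]
scene pliers []
scene bit_tube []
side lip_under [([297.3, 330.9, 13.8], 0.7), ([466.2, 272.9, 98.7], 0.57)]
side tab_inner []
side tab_outer [([498.7, 174.7, 118.1], 0.62)]
side pointer_tip []
side white_mug [([443.9, 524.3, 91.0], 0.96)]
side case_small_1 [([299.2, 331.1, 16.1], 0.63), ([496.7, 176.3, 120.8], 0.62)]
side pliers []
side bit_tube [([305.4, 252.4, 29.7], 0.43)]
```

View pics/crop.png

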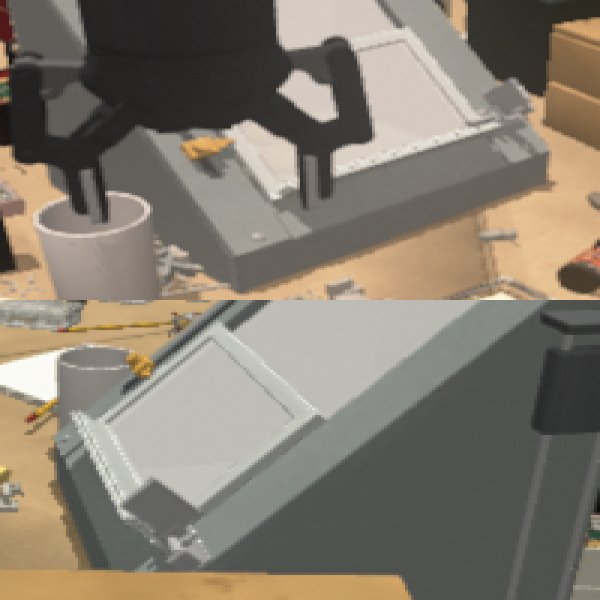

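The crops confirm the closed sash. The brass pointer is on the left at crop (205,148), and the tab is at (510,95). Measured yaw is about 10.5°, and the pointer is about 67 mm up the slope from the lip. I'll go to a staging pose square to the face for a close look.

```bash
cat >> h.py <<'E'
def frame(yaw):  # slope axes columns: up-slope, left, normal
    a=np.radians(yaw);c,s=np.cos(a),np.sin(a);r=.5**.5
    return np.array([[r*c,-s,-r*c],[r*s,c,-r*s],[r,0,r]])
def toolR(yaw):
    F=frame(yaw); return np.column_stack([-F[:,0],F[:,1],-F[:,2]])
def plan(pos,R,n):
    s=sense(); p=np.array(s["tool_pos"]); C=Ro.from_euler("xyz",s["tcp_rot"],degrees=True)
    rv=(C.inv()*Ro.from_matrix(R)).as_rotvec()/n
    for i in range(n):
        d=(C*Ro.from_rotvec(rv*i)).inv().apply((np.array(pos)-p)/n)
        print(np.round(np.r_[d,rv],[1,1,1,4,4,4]).tolist() if 0 else [round(float(x),1) for x in d]+[round(float(x),4) for x in rv],end=",\n")
E
python3 - <<'E'
from h import *
plan([417,298,185],toolR(10.5),10)
E
```

```text
[-28.2, -17.2, 4.6, -0.0216, -0.0765, -0.0522],
[-26.8, -18.8, 6.3, -0.0216, -0.0765, -0.0522],
[-25.3, -20.3, 7.9, -0.0216, -0.0765, -0.0522],
[-23.5, -21.7, 9.3, -0.0216, -0.0765, -0.0522],
[-21.6, -23.1, 10.6, -0.0216, -0.0765, -0.0522],
[-19.5, -24.4, 11.6, -0.0216, -0.0765, -0.0522],
[-17.3, -25.7, 12.5, -0.0216, -0.0765, -0.0522],
[-14.9, -26.8, 13.2, -0.0216, -0.0765, -0.0522],
[-12.5, -27.8, 13.6, -0.0216, -0.0765, -0.0522],
[-9.9, -28.7, 13.9, -0.0216, -0.0765, -0.0522],
```

Emit:
apply_moves(rows=[[-28.2,-17.2,4.6,-0.0216,-0.0765,-0.0522],[-26.8,-18.8,6.3,-0.0216,-0.0765,-0.0522],[-25.3,-20.3,7.9,-0.0216,-0.0765,-0.0522],[-23.5,-21.7,9.3,-0.0216,-0.0765,-0.0522],[-21.6,-23.1,10.6,-0.0216,-0.0765,-0.0522]], fingers=0)

```text
time: 1.92
tool_pos: [316.9, 428.3, 208.4]
tcp_rot: [176.6, 22.6, 173.5]
ft_force: [-0.5, -0.0, 0.0]
finger_gap: 0.0
grip_force: 0.0
```

Emit:
apply_moves(rows=[[-19.5,-24.4,11.6,-0.0216,-0.0765,-0.0522],[-17.3,-25.7,12.5,-0.0216,-0.0765,-0.0522],[-14.9,-26.8,13.2,-0.0216,-0.0765,-0.0522],[-12.5,-27.8,13.6,-0.0216,-0.0765,-0.0522],[-9.9,-28.7,13.9,-0.0216,-0.0765,-0.0522]])

```text
time: 2.55
tool_pos: [417.5, 297.5, 185.3]
tcp_rot: [-179.9, 45.2, -169.3]
ft_force: [-0.2, -0.6, -0.2]
finger_gap: 0.1
grip_force: 0.0
```

```bash
cat >> h.py <<'E'
def look(tag,names=("lip_center","tab_center","pointer_tip","booth"),cams=("wrist",)):
    s=sense(); print(round(s["time"],2),np.round(s["tool_pos"],1),np.round(s["tcp_rot"],1),"F",np.round(s["ft_force"],1),round(float(s["finger_gap"]),1))
    for c in cams:
        pose=sense(); p,d=eyes.snapshot(c); cv2.imwrite(f"pics/{tag}_{c}.png",p[:,:,::-1])
        np.savez(f"{tag}_{c}.npz",p=p,X=cloud(c,d,pose if c=="wrist" else None),d=d)
        for n in names: print(c,n,[(np.round(r["xyz"],1).tolist(),round(r["confidence"],2)) for r in models.place_of(n,c)[:2]])
E
python3 - <<'E'
from h import *
look("a",cams=("wrist","scene","side"))
E
```

```text
2.55 [417.5 297.5 185.3] [-179.9   45.2 -169.3] F [-0.2 -0.6 -0.2] 0.1
wrist lip_center [([466.0, 309.2, 91.4], 0.78), ([513.3, 188.9, 82.2], 0.25)]
wrist tab_center [([493.5, 181.6, 124.9], 0.75), ([513.2, 187.8, 82.8], 0.22)]
wrist pointer_tip []
wrist booth [([594.2, 327.7, 0.8], 0.61), ([475.4, 310.2, 74.0], 0.19)]
scene lip_center [([465.6, 309.5, 91.4], 0.97), ([513.6, 184.0, 82.4], 0.52)]
scene tab_center [([500.5, 178.7, 121.0], 0.45)]
scene pointer_tip [([500.8, 425.2, 129.8], 0.54)]
scene booth [([588.5, 327.7, -0.1], 0.56)]
side lip_center [([463.0, 309.0, 92.1], 0.59)]
side tab_center [([495.1, 184.8, 117.0], 0.81)]
side pointer_tip [([501.4, 424.4, 131.3], 0.5)]
side booth []
```

View pics/a_wrist.png

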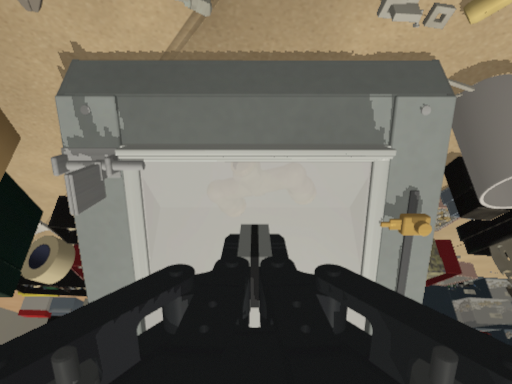

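The wrist view shows the booth square to the tool, upside down. The lip runs from (118,154) to (393,154), the pointer tip is at about (381,224), and the tab is at about (84,190) with the bolt nose at (140,164). I'll get metric values from its depth.

Run:
```python
from h import *
z=np.load("a_wrist.npz"); X=z["X"].astype(float); p=z["p"].astype(int); d=z["d"]
# yaw from sill bottom slope face & rows
def at(u,v,w=1): return np.median(X[v-w:v+w+1,u-w:u+w+1].reshape(-1,3),axis=0)
m=np.zeros(d.shape,bool); m[102:138,130:380]=1; Q=X[m&(d>0)]; c=Q.mean(0); n=np.linalg.svd(Q-c,full_matrices=0)[2][2]; n*=np.sign(n[2]); print("sill plane",n.round(3),"yaw",np.degrees(np.arctan2(-n[1],-n[0])),"tilt",np.degrees(np.arccos(n[2])))
F=frame(10.6); L=np.array([465.5,309,91.2]); S=(X-L)@F
print("sill z",np.median(S[m][:,2]))
# lip front faces: each column, highest z near row 150-160
for u in (125,160,255,350,385):
    print(u,[(v,*S[v,u].round(1)) for v in range(147,164,2)])
br=(p[...,0]>150)&(p[...,2]<90)&(p[...,0]-p[...,2]>70); br[:190]=0;br[260:]=0;br[:,:370]=0;br[:,445:]=0
B=S[br]; v,u=np.nonzero(br); print("brass n",br.sum(),"u",u.min(),u.max())
for uu in range(u.min(),u.min()+14): 
    k=u==uu; print(uu,v[k].min(),v[k].max(),np.median(B[k],axis=0).round(1))
for (uu,vv) in ((70,175),(84,190),(95,185),(100,175),(100,195),(75,200)): print("tab",uu,vv,S[vv,uu].round(1))
```

```text
sill plane [-0.695 -0.131  0.707] yaw 10.654569139505131 tilt 45.02068019210089
sill z -22.1755701228987
125 [(147, np.float64(-2.7), np.float64(-101.7), np.float64(8.7)), (149, np.float64(-1.9), np.float64(-99.7), np.float64(13.9)), (151, np.float64(-0.4), np.float64(-99.5), np.float64(14.6)), (153, np.float64(1.2), np.float64(-100.3), np.float64(13.3)), (155, np.float64(3.3), np.float64(-101.7), np.float64(10.2)), (157, np.float64(4.8), np.float64(-101.8), np.float64(10.4)), (159, np.float64(10.0), np.float64(-111.2), np.float64(-11.5)), (161, np.float64(10.4), np.float64(-108.3), np.float64(-4.1)), (163, np.float64(11.9), np.float64(-108.0), np.float64(-2.9))]
160 [(147, np.float64(-2.3), np.float64(-75.7), np.float64(6.1)), (149, np.float64(-1.9), np.float64(-73.5), np.float64(13.9)), (151, np.float64(-0.4), np.float64(-73.5), np.float64(14.2)), (153, np.float64(1.3), np.float64(-73.9), np.float64(13.2)), (155, np.float64(3.4), np.float64(-75.2), np.float64(9.4)), (157, np.float64(4.9), np.float64(-75.3), np.float64(9.6)), (159, np.float64(9.9), np.float64(-81.7), np.float64(-10.
[... 1763 characters left out ...]
.3), np.float64(-11.7))]
brass n 422 u 381 430
381 225 225 [ 68.  108.6  -8.6]
382 223 225 [ 67.1 109.3  -8.5]
383 223 225 [ 67.1 110.3  -8.6]
384 223 225 [ 66.9 110.9  -8.1]
385 223 225 [ 66.8 111.9  -8.5]
386 223 225 [ 66.9 112.7  -8.5]
387 223 225 [ 67.  113.7  -8.4]
388 223 226 [ 67.6 114.7  -8.9]
389 223 227 [ 68.6 116.   -9.2]
390 221 228 [ 67.1 116.3  -8.6]
391 220 228 [ 66.1 117.4  -8.7]
392 220 228 [ 65.8 118.1  -8.7]
393 220 228 [ 67.1 119.   -8.3]
394 220 228 [ 67.1 119.9  -8.5]
tab 70 175 [  12.7 -129.2   38.1]
tab 84 190 [  26.4 -127.5   27. ]
tab 95 185 [  27.  -128.     9.9]
tab 100 175 [  21.2 -128.1    0. ]
tab 100 195 [  37.2 -128.7    3.1]
tab 75 200 [  30.7 -128.6   37.9]
```

Measured in slope axes about L = (465.5, 309, 91.2):

| Item | Position |
|---|---|
| Lip centre | x = +1.5, y = −2 |
| Pointer tip | x = 67, so travel is about 65.5 mm |
| Tab left face | y ≈ −128 |
| Tab centre | x ≈ 26.5, z ≈ 16 |

These agree with the sizes given.

```bash
cat >> h.py <<'E'
L=np.array([465.5,309,91.2]); F=frame(10.65)
def S():
    s=sense(); print(round(s["time"],2),"S",((s["tool_pos"]-L)@F).round(1),"Fs",(s["ft_force"]@F).round(1))
E
python3 - <<'E'
from h import *
S(); plan(L+F@[28,-100,45],toolR(10.65),5)
E
```

```text
3.3 S [ 31.2  -1.7 101.5] Fs [-0.7 -0.1 -0.7]
[0.6, -19.6, 11.3, -0.0004, -0.0001, -0.0003],
[0.6, -19.6, 11.3, -0.0004, -0.0001, -0.0003],
[0.6, -19.6, 11.3, -0.0004, -0.0001, -0.0003],
[0.6, -19.6, 11.3, -0.0004, -0.0001, -0.0003],
[0.6, -19.7, 11.3, -0.0004, -0.0001, -0.0003],
```

Emit:
apply_moves(rows=[[0.6,-19.6,11.3,0,0,0],[0.6,-19.6,11.3,0,0,0],[0.6,-19.6,11.3,0,0,0],[0.6,-19.6,11.3,0,0,0],[0.6,-19.6,11.3,0,0,0]])

```text
time: 3.92
tool_pos: [485.3, 219.8, 149.2]
tcp_rot: [-179.5, 44.2, -169.5]
ft_force: [0.2, -0.1, -0.6]
finger_gap: -0.1
grip_force: 0.0
```

Emit:
apply_moves(rows=[[0,0,9,0,0,0],[0,0,9,0,0,0],[0,0,9,0,0,0],[0,0,7,0,0,0],[0,0,0,0,0,0]])

```text
time: 4.55
tool_pos: [508.0, 224.1, 124.2]
tcp_rot: [-179.4, 44.1, -169.5]
ft_force: [-0.6, 0.4, 0.0]
finger_gap: 0.1
grip_force: 0.0
```

Run:
```python
from h import *
S()
```

```text
4.55 S [ 41.8 -91.3   4.9] Fs [-0.3  0.5  0.3]
```

Emit:
apply_moves(rows=[[5,0,-3,0,0.005,0],[5,0,-2,0,0.005,0],[4,-6,0,0,0.005,0],[0,-6,0,0,0,0],[0,-6,0,0,0,0]])

```text
time: 5.18
tool_pos: [499.0, 204.9, 119.4]
tcp_rot: [-179.4, 43.2, -169.5]
ft_force: [0.0, -0.7, -0.1]
finger_gap: 0.1
grip_force: 0.0
```

Run:
```python
from h import *
S(); print(np.round(sense()["joint_pos"],1))
```

```text
5.17 S [  29.6 -108.5   10.3] Fs [-0.2 -0.7 -0. ]
[ 23.  -34.1 143.1 -18.5  29.8 -64.6]
```

J3 is at its folding limit. For the bolt push I'll tilt the tool about 20° more upright, pivoting at the tip.

Emit:
apply_moves(rows=[[0,0,0,0,0.07,0],[0,0,0,0,0.07,0],[0,0,0,0,0.07,0],[0,0,0,0,0.07,0],[0,0,0,0,0.07,0]])

```text
time: 5.8
tool_pos: [499.3, 205.1, 119.6]
tcp_rot: [-179.6, 23.1, -169.7]
ft_force: [-0.6, 0.2, -0.3]
finger_gap: -0.1
grip_force: 0.0
```

Run:
```python
from h import *
S(); print(np.round(sense()["joint_pos"],1)); s=sense(); R=Ro.from_euler("xyz",s["tcp_rot"],degrees=True)
for t in ([28,-118,12],[28,-148,12]): print((R.inv().apply(L+F@t-s["tool_pos"])).round(1))
```

```text
5.8 S [  30.  -108.4   10.2] Fs [-0.6  0.3  0.2]
[ 19.7 -18.3 124.5  -5.2  51.2 -78.1]
[ 2.5 -9.6 -0.8]
[  2.3 -39.6  -0.5]
```

Emit:
apply_moves(rows=[[1,-4,-0.5,0,0,0],[1,-4,0,0,0,0],[0,-4,0,0,0,0],[0,-4,0,0,0,0],[0,-4,0,0,0,0]])

```text
time: 6.42
tool_pos: [500.4, 184.7, 118.8]
tcp_rot: [-179.6, 23.2, -169.7]
ft_force: [0.6, 3.0, -1.2]
finger_gap: 0.3
grip_force: 1.3
```

Emit:
apply_moves(rows=[[0,-3,0,0,0,0],[0,-3,0,0,0,0],[0,-3,0,0,0,0],[0,-2,0,0,0,0],[0,-2,0,0,0,0]])

```text
time: 7.05
tool_pos: [502.5, 173.7, 118.9]
tcp_rot: [-179.7, 23.2, -169.8]
ft_force: [-1.8, 17.4, -2.9]
finger_gap: 0.3
grip_force: 9.3
```

Run:
```python
from h import *
S()
```

```text
7.05 S [  27.6 -139.8   11.5] Fs [-1.1 17.4 -3. ]
```

The force rose to 17 N at y = −139.8, which matches the 26 mm end stop for a 14.3 mm finger half-width. I'll back off and check.

Emit:
apply_moves(rows=[[0,4,0,0,0,0],[0,6,-10,0,0,0],[0,15,-20,0,0,0],[0,20,-20,0,0,0],[0,25,-10,0,0,0]])

```text
time: 7.68
tool_pos: [467.9, 237.7, 176.4]
tcp_rot: [-179.6, 23.3, -169.8]
ft_force: [-0.0, 0.1, 0.2]
finger_gap: 0.1
grip_force: 0.0
```

Run:
```python
from h import *
S(); look("b",cams=("wrist","side"),names=("tab_center","lip_center"))
print(np.round(sense()["joint_pos"],1))
z=np.load("b_wrist.npz"); A=(z["X"]-L)@F
m=(z["d"]>0)&(A[...,2]>18)&(A[...,2]<40)&(A[...,0]>5)&(A[...,0]<50)&(A[...,1]<-110)&(A[...,1]>-200)
print(m.sum(),np.percentile(A[m],[5,50,95],axis=0).round(1).tolist())
```

```text
7.67 S [ 52.6 -70.5  67.9] Fs [0.1 0.1 0.1]
7.67 [467.9 237.7 176.4] [-179.6   23.3 -169.8] F [-0.   0.1  0.2] 0.1
wrist tab_center [([497.1, 158.3, 122.4], 0.85)]
wrist lip_center []
side tab_center [([499.6, 157.4, 120.0], 0.69)]
side lip_center [([465.0, 310.7, 90.9], 0.86), ([476.9, 308.3, 71.3], 0.16)]
[ 25.8 -24.1 123.   -7.6  59.1 -71.8]
1034 [[13.4, -156.9, 19.8], [26.9, -152.3, 35.6], [40.1, -151.7, 38.6]]
```

View pics/b_wrist.png

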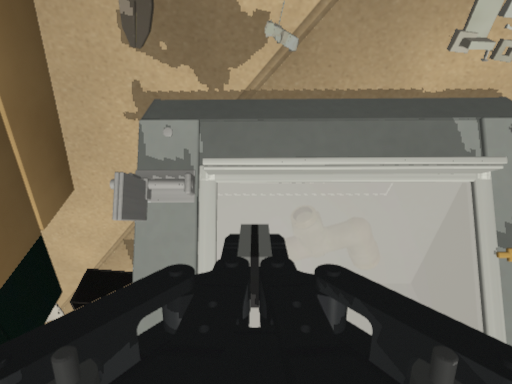

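The wrist view shows the tab at (130,197), well clear. The bolt nose ends at about (192,185), left of the lip end at (203,162), so the bolt is drawn. Next I'll go beneath the lip.

Run:
```python
from h import *
plan(L+F@[-23,-2,50],toolR(10.65),5)
```

```text
[12.4, 13.9, 8.3, -0.0024, -0.0763, -0.0008],
[13.0, 13.9, 7.4, -0.0024, -0.0763, -0.0008],
[13.5, 13.9, 6.4, -0.0024, -0.0763, -0.0008],
[14.0, 13.9, 5.4, -0.0024, -0.0763, -0.0008],
[14.3, 13.9, 4.3, -0.0024, -0.0763, -0.0008],
```

Emit:
apply_moves(rows=[[12.4,13.9,8.3,-0.0024,-0.076,-0.0008],[13.0,13.9,7.4,-0.0024,-0.076,-0.0008],[13.5,13.9,6.4,-0.0024,-0.076,-0.0008],[14.0,13.9,5.4,-0.0024,-0.076,-0.0008],[14.3,13.9,4.3,-0.0024,-0.076,-0.0008]])

```text
time: 8.6
tool_pos: [417.8, 301.5, 111.4]
tcp_rot: [-179.9, 44.9, -169.5]
ft_force: [-5.5, -11.1, -24.3]
finger_gap: -0.0
grip_force: 0.0
```

Run:
```python
from h import *
S(); print(np.round(sense()["joint_pos"],1)); plan(L+F@[-24,-2,-5],toolR(10.65),5)
```

```text
8.6 S [-19.8   1.5  48.4] Fs [-22.5  -9.9 -11.9]
[ 47.5 -31.2 143.1 -43.7  38.1 -24.9]
[0.8, -0.7, 10.7, -0.0007, -0.0002, -0.0004],
[0.8, -0.7, 10.7, -0.0007, -0.0002, -0.0004],
[0.8, -0.7, 10.7, -0.0007, -0.0002, -0.0004],
[0.8, -0.7, 10.7, -0.0007, -0.0002, -0.0004],
[0.8, -0.7, 10.7, -0.0007, -0.0002, -0.0004],
```

Run:
```python
from h import *
look("c",cams=("scene",),names=("lip_center","pointer_tip")); S(); print(np.round(sense()["qd"],1),np.round(sense()["joint_pos"],1))
```

```text
8.6 [417.8 301.5 111.4] [-179.9   44.9 -169.5] F [ -5.5 -11.1 -24.3] -0.0
scene lip_center [([466.7, 306.8, 89.8], 0.59), ([592.3, 325.6, -1.8], 0.21)]
scene pointer_tip [([499.2, 426.2, 127.9], 0.61)]
8.75 S [-21.    1.9  48.4] Fs [ 0.3 -0.5 -1.4]
[-2.2 -0.6  0.5  4.1  1.4 -5.6] [ 47.5 -31.1 143.1 -43.3  38.1 -25.5]
```

View pics/c_scene.png

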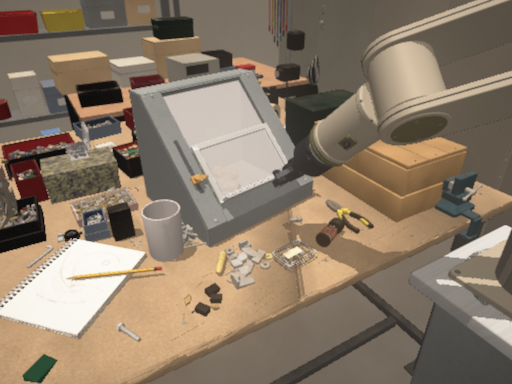

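The force was only a transient and is about 0 now. The scene view shows the tool clear below the lip at about (290,165), with nothing disturbed. I'll tilt 8° more upright to get off the J3 limit, then insert.

Run:
```python
from h import *
R=toolR(10.65)@Ro.from_rotvec([0,.14,0]).as_matrix()
plan(L+F@[-25,-2,-5],R,10)
```

```text
[0.4, -0.4, 5.3, -0.0003, 0.0135, 0.0003],
[0.3, -0.4, 5.3, -0.0003, 0.0135, 0.0003],
[0.2, -0.4, 5.3, -0.0003, 0.0135, 0.0003],
[0.2, -0.4, 5.4, -0.0003, 0.0135, 0.0003],
[0.1, -0.4, 5.4, -0.0003, 0.0135, 0.0003],
[0.0, -0.4, 5.4, -0.0003, 0.0135, 0.0003],
[-0.1, -0.4, 5.4, -0.0003, 0.0135, 0.0003],
[-0.1, -0.4, 5.4, -0.0003, 0.0135, 0.0003],
[-0.2, -0.4, 5.3, -0.0003, 0.0135, 0.0003],
[-0.3, -0.4, 5.3, -0.0003, 0.0135, 0.0003],
```

Emit:
apply_moves(rows=[[0.6,-0.4,3,0,0.028,0],[0.3,-0.4,4,0,0.028,0],[0.2,-0.4,5,0,0.028,0],[0.2,-0.4,5,0,0.028,0],[0.1,-0.4,5,0,0.028,0]])

```text
time: 9.38
tool_pos: [431.3, 300.6, 92.9]
tcp_rot: [-179.8, 36.5, -169.4]
ft_force: [0.6, -0.2, -0.0]
finger_gap: -0.3
grip_force: 0.0
```

Run:
```python
from h import *
S(); print(np.round(sense()["joint_pos"],1))
R=toolR(10.65)@Ro.from_rotvec([0,.14,0]).as_matrix()
plan(L+F@[-25,-2,-5],R,5)
```

```text
9.38 S [-23.7  -1.9  26.1] Fs [ 0.3 -0.3 -0.4]
[ 41.6 -24.2 136.7 -29.5  39.  -40.4]
[-0.6, 0.0, 6.2, -0.0008, -0.0015, -0.0],
[-0.6, 0.0, 6.2, -0.0008, -0.0015, -0.0],
[-0.6, 0.0, 6.2, -0.0008, -0.0015, -0.0],
[-0.6, -0.0, 6.2, -0.0008, -0.0015, -0.0],
[-0.6, -0.0, 6.2, -0.0008, -0.0015, -0.0],
```

Emit:
apply_moves(rows=[[-0.6,0,6.2,0,0,0],[-0.6,0,6.2,0,0,0],[-0.6,0,6.2,0,0,0],[-0.6,0,6.2,0,0,0],[-0.6,0,6.2,0,0,0]])

```text
time: 10.0
tool_pos: [451.9, 306.2, 70.4]
tcp_rot: [-179.9, 36.8, -169.4]
ft_force: [0.1, 0.4, 0.8]
finger_gap: -0.1
grip_force: 0.0
```

Emit:
apply_moves(rows=[[-4,0,-0.6,0,0,0],[-4,0,-0.6,0,0,0],[-4,0,-0.6,0,0,0],[-4,0,-0.6,0,0,0],[-4,0,-0.6,0,0,0]])

```text
time: 10.62
tool_pos: [465.6, 308.7, 85.1]
tcp_rot: [-179.9, 36.7, -169.4]
ft_force: [-2.2, 0.9, -4.1]
finger_gap: -0.2
grip_force: 1.8
```

Run:
```python
from h import *
S(); print(np.round(sense()["joint_pos"],1))
look("d",cams=("scene","side"),names=("lip_center","tab_center"))
```

```text
10.62 S [-4.3 -0.4 -4.4] Fs [-4.3  1.3 -1.5]
[ 39.  -17.1 132.6 -29.9  35.1 -41.3]
10.62 [465.6 308.7  85.1] [-179.9   36.7 -169.4] F [-2.2  0.9 -4.1] -0.2
scene lip_center [([473.7, 308.7, 98.8], 0.58)]
scene tab_center [([475.3, 308.4, 100.4], 0.17)]
side lip_center [([475.9, 314.4, 102.1], 0.87)]
side tab_center [([502.8, 159.0, 117.5], 0.88)]
```

Emit:
apply_moves(rows=[[-4.4,0,-0.6,0,0,0],[-4.4,0,-0.6,0,0,0],[-4.4,0,-0.6,0,0,0],[-4.4,0,-0.6,0,0,0],[-4.4,0,-0.6,0,0,0]])

```text
time: 11.55
tool_pos: [481.5, 311.7, 101.0]
tcp_rot: [-179.9, 36.8, -169.4]
ft_force: [-5.3, 0.1, -1.0]
finger_gap: 0.2
grip_force: 2.1
```

Emit:
apply_moves(rows=[[-4.4,0,-0.6,0,0,0],[-4.4,0,-0.6,0,0,0],[-4.4,0,-0.6,0,0,0],[-4.4,0,-0.6,0,0,0],[0,0,0,0,0,0]])

```text
time: 12.18
tool_pos: [494.5, 314.1, 114.1]
tcp_rot: [-179.9, 36.8, -169.4]
ft_force: [-0.6, 0.1, -1.0]
finger_gap: 0.3
grip_force: 0.3
```

Run:
```python
from h import *
S()
look("e",cams=("wrist","scene","side"),names=("lip_center","pointer_tip"))
```

```text
12.18 S [37.  -0.3 -4.6] Fs [-1.1  0.2 -0.3]
12.18 [494.5 314.1 114.1] [-179.9   36.8 -169.4] F [-0.6  0.1 -1. ] 0.3
wrist lip_center []
wrist pointer_tip [([495.4, 429.1, 131.6], 0.57), ([594.5, 330.5, 0.9], 0.29)]
scene lip_center [([501.9, 316.8, 127.5], 0.69)]
scene pointer_tip [([497.3, 425.5, 132.0], 0.59), ([354.6, 472.6, 4.1], 0.28)]
side lip_center []
side pointer_tip []
```

View pics/e_wrist.png

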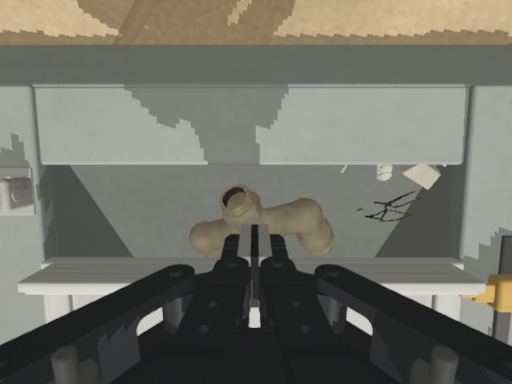

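The view shows the lip lifted (rows 258–292) and the pointer tip at about (463,296). The lip is still short of the pointer. I'll measure the gap in this same image.

```bash
cat >> h.py <<'E'
def gap(f):
    z=np.load(f); A=(z["X"].astype(float)-L)@F; p=z["p"].astype(int); d=z["d"]
    br=(p[...,0]>130)&(p[...,2]<100)&(p[...,0]-p[...,2]>70)&(d>0)&(abs(A[...,1]-113)<4)&(A[...,2]>-20)&(A[...,2]<5)&(A[...,0]>50)&(A[...,0]<85)
    px=A[br]; print("pointer",br.sum(),np.median(px,axis=0).round(1))
    for s in(-1,1):
        q=A[(d>0)&(abs(A[...,1]-s*75)<22)&(A[...,0]>20)&(A[...,0]<90)]
        h=q[(q[:,2]>8.5)&(q[:,2]<20)]; hi=q[(q[:,2]>12.2)&(q[:,2]<20)]
        u=q[(q[:,2]>-6)&(q[:,2]<9)]
        print("lip outer x",np.percentile(h[:,0],[2,50,98]).round(1),"low part",np.percentile(hi[:,0],[2,98]).round(1),"underside",len(u),np.percentile(u[:,0],[10,50,90]).round(1) if len(u) else "")
E
python3 - <<'E'
from h import *
gap("a_wrist.npz") if 0 else None
gap("e_wrist.npz")
E
```

```text
pointer 13 [ 70.4 116.   -9. ]
lip outer x [50.5 52.2 58.3] low part [50.6 55.7] underside 1072 [50.7 51.  51.3]
lip outer x [50.7 52.3 58.3] low part [50.7 55.7] underside 1065 [50.8 51.1 51.4]
```

Emit:
apply_moves(rows=[[-2.2,0,-0.3,0,0,0],[-2.2,0,-0.3,0,0,0],[-2.2,0,-0.3,0,0,0],[-2.2,0,-0.3,0,0,0],[0,0,0,0,0,0]])

```text
time: 13.25
tool_pos: [500.2, 315.1, 119.7]
tcp_rot: [-179.9, 36.8, -169.4]
ft_force: [-2.5, 0.5, -1.1]
finger_gap: 0.0
grip_force: 1.2
```

Run:
```python
from h import *
S()
look("f",cams=("wrist","scene"),names=("lip_center","pointer_tip"))
for f in("e","f"):
    gap(f+"_wrist.npz")
    z=np.load(f+"_wrist.npz"); A=(z["X"].astype(float)-L)@F; p=z["p"].astype(int)
    b=(p[...,0]-p[...,2]>50)&(abs(A[...,0]-68)<15)&(abs(A[...,2]+9)<12)&(A[...,1]>100)&(A[...,1]<125)
    v,u=np.nonzero(b)
    for uu in sorted(set(u))[:22]:
        k=u==uu; print(uu,v[k].min(),v[k].max(),A[v[k].min(),uu].round(1),A[v[k].max(),uu].round(1))
z=np.load("f_wrist.npz")["p"][220:340,400:512]
cv2.imwrite("pics/fc.png",cv2.resize(z,None,fx=5,fy=5,interpolation=0)[:,:,::-1])
```

```text
13.25 S [45.  -0.4 -4.8] Fs [-2.4  1.   0.9]
13.25 [500.2 315.1 119.7] [-179.9   36.8 -169.4] F [-2.5  0.5 -1.1] 0.0
wrist lip_center []
wrist pointer_tip []
scene lip_center [([507.4, 315.0, 133.7], 0.77)]
scene pointer_tip [([498.1, 428.4, 129.3], 0.55)]
pointer 13 [ 70.4 116.   -9. ]
lip outer x [50.5 52.2 58.3] low part [50.6 55.7] underside 1072 [50.7 51.  51.3]
lip outer x [50.7 52.3 58.3] low part [50.7 55.7] underside 1065 [50.8 51.1 51.4]
460 295 295 [ 68.5 108.1  -9. ] [ 68.5 108.1  -9. ]
461 295 296 [ 68.8 109.1  -9.7] [ 73.9 115.6 -18.9]
462 295 296 [ 68.  108.4  -7.9] [ 68.9 109.   -8.7]
463 295 296 [ 68.1 109.2  -8.3] [ 69.  109.7  -8.9]
464 295 296 [ 67.9 109.4  -7.8] [ 68.7 109.8  -8.3]
465 295 296 [ 68.4 110.7  -8.9] [ 69.1 110.9  -9.1]
466 295 296 [ 67.8 110.3  -7.6] [ 68.8 111.   -8.5]
467 295 296 [ 68.5 111.9  -9.1] [ 68.5 111.   -7.9]
468 295 296 [ 68.4 112.3  -8.9] [ 68.5 111.5  -7.8]
469 295 296 [ 68.5 112.9  -9. ] [ 68.7 112.4  -8.3]
470 295 297 [ 68.8 113.9  -9.7] [ 73.5 119.4 -17. ]
471 295 297 [ 68.4 113.7  -8.7] [ 73.5 119.9 -17. ]
472 295 297 [ 67.9 113.6
[... 1134 characters left out ...]
8.6] [ 67.2 118.   -8.1]
483 270 280 [ 62.6 118.8  -8.9] [ 68.4 119.8  -9.6]
484 270 280 [ 62.7 119.4  -9.1] [ 67.5 118.7  -7.5]
485 270 281 [ 62.6 119.8  -8.9] [ 68.4 120.   -8.4]
486 270 282 [ 62.4 120.   -8.5] [ 69.3 121.1  -9.1]
487 270 287 [ 62.6 120.8  -8.8] [ 71.8 121.4  -8.6]
488 270 287 [ 62.7 121.6  -9.2] [ 71.8 122.   -8.7]
489 269 287 [ 62.1 121.9  -9. ] [ 71.6 122.2  -8.3]
490 269 287 [ 61.7 121.6  -8. ] [ 71.8 123.   -8.6]
491 269 287 [ 62.3 123.2  -9.4] [ 71.9 123.7  -8.8]
492 269 287 [ 62.3 123.8  -9.5] [ 72.2 124.8  -9.6]
493 269 286 [ 62.1 124.   -9. ] [ 71.5 125.   -9.2]
494 270 287 [ 62.5 124.2  -8.5] [ 71.4 124.4  -7.8]
495 265 288 [ 59.9 124.8  -8.9] [ 71.7 124.5  -7.2]
```

View pics/fc.png

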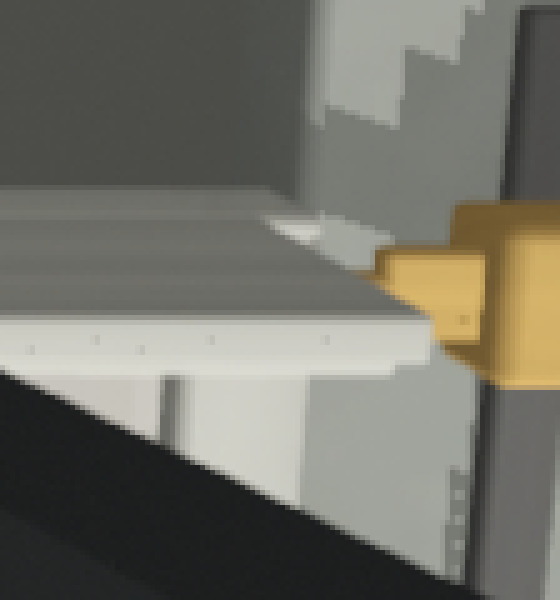

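The crop shows the lip end at (430,340) just short of the pointer. The pointer body spans x = 62.5 to 71.8, so its centre is 67.1. The lip centre is about 62.8, leaving about 4.3 mm.

Emit:
apply_moves(rows=[[-1.4,0,-0.2,0,0,0],[-1.4,0,-0.2,0,0,0],[-1.4,0,-0.2,0,0,0],[0,0,0,0,0,0],[0,0,0,0,0,0]])

```text
time: 14.18
tool_pos: [503.1, 315.7, 122.6]
tcp_rot: [-179.9, 36.8, -169.4]
ft_force: [-2.4, -1.9, -2.5]
finger_gap: 0.3
grip_force: 1.3
```

Run:
```python
from h import *
S()
look("g",cams=("wrist",),names=())
gap("g_wrist.npz")
```

```text
14.18 S [49.2 -0.4 -4.8] Fs [-3.7 -1.4  0.2]
14.18 [503.1 315.7 122.6] [-179.9   36.8 -169.4] F [-2.4 -1.9 -2.5] 0.3
pointer 54 [ 65.7 115.3  -8.7]
lip outer x [62.7 64.3 70.6] low part [62.8 67.9] underside 1076 [62.8 63.1 63.4]
lip outer x [62.8 64.4 70.5] low part [62.9 67.8] underside 1074 [62.9 63.2 63.6]
```

The lip is level within measurement. I'll withdraw down the slope, then out, and verify from a clear view.

Emit:
apply_moves(rows=[[3,0,0.4,0,0,0],[6,0,0.8,0,0,0],[4,0,-10,0,0,0],[2,0,-16,0,0,0],[0,0,-20,0,0,0]])

```text
time: 14.85
tool_pos: [463.8, 308.4, 149.6]
tcp_rot: [-179.9, 36.7, -169.4]
ft_force: [0.7, -0.5, 0.5]
finger_gap: -0.0
grip_force: 0.0
```

Emit:
apply_moves(rows=[[0,0,-15,0,0,0],[-5,0,-15,0,0,0],[-5,0,-15,0,0,0],[-5,0,-10,0,0,0],[0,0,0,0,0,0]])

```text
time: 15.48
tool_pos: [444.5, 305.5, 204.1]
tcp_rot: [-180.0, 36.9, -169.4]
ft_force: [0.3, -0.3, 0.5]
finger_gap: 0.2
grip_force: 0.0
```

Run:
```python
from h import *
S()
look("h",cams=("wrist","scene","side"),names=("lip_center","pointer_tip","tab_center"))
gap("h_wrist.npz")
```

```text
15.47 S [64.7  0.4 94.9] Fs [ 0.5 -0.4  0.2]
15.47 [444.5 305.5 204.1] [-180.    36.9 -169.4] F [ 0.3 -0.3  0.5] 0.2
wrist lip_center [([508.8, 319.3, 140.1], 0.85)]
wrist pointer_tip [([499.9, 427.4, 135.1], 0.88)]
wrist tab_center [([499.7, 159.4, 122.5], 0.6)]
scene lip_center [([508.0, 316.1, 136.4], 0.9)]
scene pointer_tip [([497.2, 425.7, 129.2], 0.5)]
scene tab_center [([499.7, 152.1, 119.9], 0.5)]
side lip_center [([510.2, 321.5, 138.7], 0.78)]
side pointer_tip [([499.0, 423.0, 130.9], 0.57), ([300.9, 330.8, -2.5], 0.17)]
side tab_center [([500.6, 159.0, 120.4], 0.78)]
pointer 31 [ 67.  116.   -8.7]
lip outer x [62.9 66.  70.7] low part [62.9 67.6] underside 201 [62.9 63.  63.3]
lip outer x [63.  66.2 70.9] low part [63.1 67.8] underside 208 [63.1 63.2 63.4]
```

View pics/h_wrist.png

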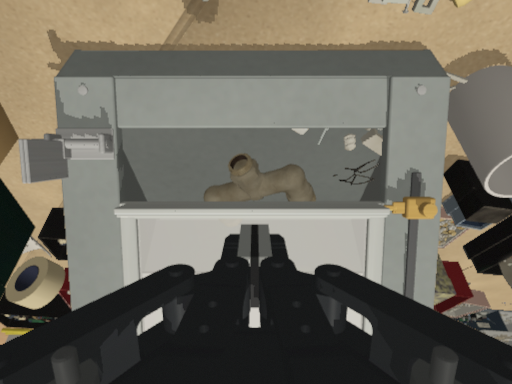

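The lip centre is at 67.0 and the pointer at 67.0, and in the view they sit side by side at (388,209). One last check on bolt travel from the same view angle as the first look.

Run:
```python
from h import *
for f in "abh":
    z=np.load(f+"_wrist.npz"); A=(z["X"].astype(float)-L)@F
    m=(z["d"]>0)&(A[...,2]>18)&(A[...,2]<36)&(A[...,0]>14)&(A[...,0]<40)&(A[...,1]<-110)&(A[...,1]>-200)
    print(f,m.sum(),np.percentile(A[m][:,1],[10,50,90]).round(1))
```

```text
a 490 [-128.6 -128.  -127.6]
b 468 [-152.4 -152.  -151.7]
h 662 [-152.7 -152.  -151.4]
```

Measured travel is 24 mm, where the full stroke is 26. The 17 N suggests it hit the stop, but there is ample time, so I'll press the tab once more to be sure.

Run:
```python
from h import *
R=toolR(10.65)@Ro.from_rotvec([0,.38,0]).as_matrix()
plan(L+F@[27,-122,60],R,10)
```

```text
[3.1, -12.2, 3.9, -0.0003, 0.0236, -0.0001],
[3.0, -12.2, 4.0, -0.0003, 0.0236, -0.0001],
[2.9, -12.2, 4.0, -0.0003, 0.0236, -0.0001],
[2.8, -12.2, 4.1, -0.0003, 0.0236, -0.0001],
[2.7, -12.2, 4.2, -0.0003, 0.0236, -0.0001],
[2.6, -12.2, 4.2, -0.0003, 0.0236, -0.0001],
[2.5, -12.2, 4.3, -0.0003, 0.0236, -0.0001],
[2.4, -12.2, 4.3, -0.0003, 0.0236, -0.0001],
[2.3, -12.2, 4.4, -0.0003, 0.0236, -0.0001],
[2.2, -12.2, 4.4, -0.0003, 0.0236, -0.0001],
```

Emit:
apply_moves(rows=[[3.1,-12.2,3.9,0,0.0236,0],[3.0,-12.2,4.0,0,0.0236,0],[2.9,-12.2,4.0,0,0.0236,0],[2.8,-12.2,4.1,0,0.0236,0],[2.7,-12.2,4.2,0,0.0236,0]])

```text
time: 16.7
tool_pos: [454.7, 244.4, 177.6]
tcp_rot: [-179.9, 30.0, -169.4]
ft_force: [-0.5, 0.9, -0.4]
finger_gap: -0.3
grip_force: 0.0
```

Emit:
apply_moves(rows=[[2.6,-12.2,4.2,0,0.0236,0],[2.5,-12.2,4.3,0,0.0236,0],[2.4,-12.2,4.3,0,0.0236,0],[2.3,-12.2,4.4,0,0.0236,0],[2.2,-12.2,4.4,0,0.0236,0]])

```text
time: 17.32
tool_pos: [465.2, 184.2, 153.0]
tcp_rot: [-179.9, 23.2, -169.4]
ft_force: [0.0, -0.4, -0.1]
finger_gap: -0.3
grip_force: 0.0
```

Run:
```python
from h import *
S();R=toolR(10.65)@Ro.from_rotvec([0,.38,0]).as_matrix()
plan(L+F@[27,-125,12],R,5)
```

```text
17.32 S [  27.1 -122.6   60.2] Fs [-0.1 -0.4 -0. ]
[-3.6, -0.5, 9.0, -0.0005, -0.0, -0.0002],
[-3.6, -0.5, 9.0, -0.0005, -0.0, -0.0002],
[-3.6, -0.5, 9.0, -0.0005, -0.0, -0.0002],
[-3.6, -0.5, 9.0, -0.0005, -0.0, -0.0002],
[-3.6, -0.5, 9.0, -0.0005, -0.0, -0.0002],
```

Emit:
apply_moves(rows=[[-3.6,-0.5,9,0,0,0],[-3.6,-0.5,9,0,0,0],[-3.6,-0.5,9,0,0,0],[-3.6,-0.5,9,0,0,0],[-3.6,-0.5,9,0,0,0]])

```text
time: 17.95
tool_pos: [499.6, 188.6, 118.2]
tcp_rot: [-179.9, 23.2, -169.4]
ft_force: [0.1, -0.2, 0.4]
finger_gap: 0.4
grip_force: 0.0
```

Emit:
apply_moves(rows=[[0,-5,0,0,0,0],[0,-5,0,0,0,0],[0,-4,0,0,0,0],[0,-2,0,0,0,0],[0,-1.5,0,0,0,0]])

```text
time: 18.58
tool_pos: [502.0, 173.5, 119.3]
tcp_rot: [179.8, 23.3, -169.5]
ft_force: [-3.5, 21.0, -2.4]
finger_gap: -0.3
grip_force: 10.4
```

Run:
```python
from h import *
S()
```

```text
18.57 S [  27.5 -139.9   12.2] Fs [-1.4 21.3 -2. ]
```

The tool stopped at the same place (−139.9) with 21 N, so the bolt is against its end stop. I'll retract and hand in.

Emit:
apply_moves(rows=[[0,4,0,0,0,0],[0,6,-3,0,0,0],[2,0,-18,0,0,0],[2,0,-22,0,0,0],[2,0,-25,0,0,0]])

```text
time: 19.2
tool_pos: [468.3, 174.9, 179.6]
tcp_rot: [-179.9, 23.2, -169.4]
ft_force: [0.9, 0.7, -1.7]
finger_gap: -0.1
grip_force: 0.0
```

Emit:
apply_moves(rows=[[5,10,-20,0,0,0],[5,10,-15,0,0,0],[0,5,-5,0,0,0],[0,0,0,0,0,0],[0,0,0,0,0,0]])

```text
time: 19.82
tool_pos: [439.5, 195.1, 210.7]
tcp_rot: [-179.9, 23.2, -169.4]
ft_force: [-0.1, -0.6, 0.5]
finger_gap: -0.0
grip_force: 0.0
```

Run:
```python
from h import *
S()
look("i",cams=("wrist","scene"),names=("lip_center","tab_center","pointer_tip"))
gap("i_wrist.npz")
print(job.hand_in())
```

```text
19.82 S [  51.5 -107.1  117.5] Fs [ 0.2 -0.5  0.5]
19.82 [439.5 195.1 210.7] [-179.9   23.2 -169.4] F [-0.1 -0.6  0.5] -0.0
wrist lip_center [([512.4, 317.2, 137.9], 0.77)]
wrist tab_center [([498.6, 157.5, 122.9], 0.78)]
wrist pointer_tip []
scene lip_center [([509.2, 317.8, 136.8], 0.97)]
scene tab_center [([502.7, 156.0, 120.4], 0.77), ([508.3, 314.2, 137.6], 0.45)]
scene pointer_tip [([497.0, 426.7, 128.8], 0.43)]
pointer 2 [ 63.8 116.8  -8.7]
lip outer x [63.  66.3 70.8] low part [63. 68.] underside 43 [63.  63.  70.9]
lip outer x [63.1 66.4 70.8] low part [63.1 68.1] underside 58 [63.1 63.2 69.5]
the job is handed in; nothing more can be done
None
```

I handed the job in at about 20 s: the bolt is drawn to its end stop, the window lip stands level with the pointer tip (both measured at 67 mm up the slope), and the arm is clear of everything. The cameras put the bolt's travel at 24 of the 26 mm, but two pushes (17 N and 21 N) stopped hard at the same place.

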